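# Fetch the hose nipple from the lidded organiser

### The job

One of the four closed boxes of the parts organiser holds the brass hose nipple; you can see it through the clear lid. Open only that lid, swinging it well up (upright or beyond, for room to reach in; it stays where you leave it), take the nipple out and lay it, without dropping it, near the middle of the round black rubber pad. Keep the other three lids shut.

Things in the scene. Friction and masses are not known exactly. Their poses are not given: they have to be found in the camera images.
- nipple: brass hose nipple, 52 mm long, 27 mm across its hexagon, 24 mm high, 30 to 65 g, lying in one of the boxes, long axis front to back (carrier x) within about 15 degrees. Origin: middle of its underside; x = its long axis, z up. Best gripped across the hexagon (24 mm wide, 16 mm long), whose middle is at x = +4 mm, z = 12 mm
- rubber_disc: round black rubber pad, flat, 138 mm across, 8 mm thick, fixed on the bench to one side of the organiser; origin in the middle of its underside
- carrier: fixed plate, 126 x 372 mm, 6 mm thick, with a row along its y of four grey boxes at 90 mm pitch (middles y = -135, -45, 45, 135 mm), order varying. Origin: middle of its underside; x points to the hinge side at the back. Box: 118 mm deep (x), 89 mm wide, inside 112 x 83 mm; inner floor 9 mm, rim 50 mm, shut lids 55 mm above the bench. The others hold a U clip, a collar, a square washer
- lid_a (a joint): hinged clear lid, with grey frame, of the box that holds the nipple: 0 shut, grows as it opens upward, 1.57 upright, stop at 2.2 rad. The hinge is stiff enough (friction 0.07 N m) that the lid stays at any angle
- knob_a (a point): middle of the black grip on that lid's front edge: a round bar 20 mm long along the hinge direction, 12 mm thick, 25 mm in front of the box, 52 mm above the bench when shut. Pinched by its two ends it can turn between the fingers, so the tool may keep pointing down while the lid swings. The other lids have the same grip
- hinge_a (a point): middle of that lid's hinge line, at the back rim of its box, 52 mm above the bench, 143 mm from the grip's middle; the hinge line runs along the row. The lid plate is 118 mm from hinge line to front edge
- lid_b (a joint): lid of the box with the U clip, built the same: 0 shut, grows as it opens; to be left shut
- lid_c (a joint): lid of the box with the steel collar: 0 shut, grows as it opens; to be left shut
- lid_d (a joint): lid of the box with the square washer: 0 shut, grows as it opens; to be left shut
There are look-alikes about, which are no part of the job. There is more than one size of the rubber_disc; the one meant has the size given above.

How it is judged (in metres and radians):
On the way, in this order (a step that is already met when the one before it is completed fails the run):
1. the lid over the nipple is swung open at least 70 degrees, the nipple still in its box (value of joint lid_a above 1.22 rad and distance of nipple from where it was at the start of the episode below 0.03 m), for 0.2 s.
2. the nipple is lifted out of the box (height (world z) of nipple above 0.06 m), for 0.1 s.
At the end, for the whole second after the job is handed in: The nipple lies at rest on the rubber pad, its origin within 45 mm of the pad's middle, and the other three lids are shut (within 0.15 rad) (horizontal distance between nipple and rubber_disc below 0.045 m and z of nipple in the frame of rubber_disc between 0.003 and 0.04 m and linear speed of nipple below 0.02 m/s and value of joint each of lid_b, lid_c, lid_d below 0.15 rad); the robot touches nothing.
It fails at once if a wrong lid is opened (more than 0.3 rad) (value of joint any of lid_b, lid_c, lid_d above 0.3 rad).
It fails at once if the nipple is dropped or thrown (faster than 0.8 m/s out of the fingers) (linear speed of nipple above 0.8 m/s and contact force between nipple and the fingers below 0.05 N).
It also fails if it takes over 51 s, if anything falls off the work surface, if the arm or the gripper's body presses on something with over 40 N, if the wrist force passes 120 N, or if a joint passes its speed limit or range.

### The arm

A 6-joint arm with a two-finger parallel gripper is mounted at the origin on a cart in front of the work surface, level with it; the furniture and walls round the work are solid. World frame = base frame: x ahead of the robot, y to its left, z up, the work surface at z = 0. Lengths are in mm, angles in rad, forces in N, time in s.
With the tool pointing down it reaches from about 400 to 925 mm from the base axis. Payload 12.5 kg.
Tool frame: the origin (TCP) lies at the centre of the arm's flange, where the gripper is bolted on; the fingertips stand 190 mm ahead of it and the grasp point (between the pads) lies 171 mm ahead of it; z points along the fingers, y is the line along which they close (so a half turn about z gives the same grasp; the last joint's range is limited). The gripper opens to 95 mm and grips with 3 to 60 N. Pads are 20 mm wide; open, the fingers measure 119 mm over their backs; the gripper's body (75 mm by 180 mm) begins 59 mm behind the grasp point.
Start: joints at [-1.244, 0.491, 1.559, -0, 1.092, -0.106], TCP at [262.152, -567.363, 404.761] pointing down, gripper open.
Joint ranges: [-3.1, 3.1], [-0.84, 2.19], [0.05, 2.79], [-1.13, 4.28], [0.06, 2.93], [-2.69, 2.69]. Speed limits (rad/s): [2.22, 2.22, 2.79, 3.14, 3.14, 3.14].

### API

Orientations are given as [roll, pitch, yaw] about the fixed x, y, z axes, in that order (R = Rz(yaw) Ry(pitch) Rx(roll)).
In Python, from cell import env, read_camera, search_frame, cut_out gives the robot as it stands. The module is installed in compiled form; this text tells all that it offers.
- The arm moves only by the tool move_arm, never from a script. Its argument "commands" is a list of rows, each a list of 3 entries, a list of its own where there are three numbers: the shift along the world's x, y, z normalised to -1 to 1, where 1 is 0.03 m, then the turn about the world's z normalised to -1 to 1, where 1 is 0.08 rad, then the opening, from -1 (shut) to 1 (fully open), so that 0 is half open. A call has 1 to 20 rows; each row shifts and turns the commanded pose from where the row before left it; what a row does not reach is not made up. A row lasts 1/12 s, in which the tool goes at most 41.7 mm and 7.16 degrees, less where a joint would pass 70% of its speed; a pose out of reach is approached as far as the arm can. A call with a number of a shift or a turn outside -1 to 1 is refused whole. A call with a gripper value outside its range is refused whole. The fingers move at their own pace and stop on an object; the grip force is fixed at half the most. Time passes only in rows, so rows that do not move let the fingers close. It gives the time, the measured TCP pose, the force, the opening and the grip force at its end, in the units of the state.
- env.state(): the state, without advancing time (a new reading comes with each control period).
- read_camera(name): name is "side" or "top"; returns a dict with "image" (400x640x3 uint8, red, green, blue), "fx", "fy", "cx", "cy" (pixels), "rvec" (rotation vector, rad) and "tvec" (3), from world to camera coordinates, as OpenCV has them. Camera axes: x right, y down, z forward; pixel columns grow to the right and rows downward; lengths in mm; the calibration is good to about 2 mm. A picture is of the moment at which its call begins. There is no depth.
- env.job_done(): hands the job in; it is judged then, once.
Trained networks look in a picture, given as the dict that the camera call returned (one of the last four; its "shot" number tells which), for a name from the list of things; names that differ only in an ending like _2 or _b are one class to them, and where a whole thing is asked for, a point or a joint stands for the part that bears it (a point fixed in the world has none). Each returns a list of dicts, best first, with "confidence" (0 to 1); they miss things now and then, are a little off and sometimes report something else, mostly with a low value. They report only what shows in the picture. A call takes as long as a camera call. They do not tell look-alikes from the thing itself.
- search_frame(thing, picture): "at" ([column, row] in pixels, amid what is visible of it).
- cut_out(thing, picture): "region" (400x640 bool, what is visible of it) and "at" ([column, row] in pixels, amid what is visible of it).
The state is a dict: "t": time; "joints": joint angles; "qvel": joint speeds; "tau": joint torques, N m; "eef_pos": TCP position; "tcp_rot": TCP orientation; "ft_force": force on the tool from outside, world axes, zero at the start; "moment": the same for the moment, N m; "opening": opening from 0.0 (shut) to 1.0 (fully open); "grip_force": force on a finger pad.
Only numpy, scipy, OpenCV 4.12 (cv2) and the standard library are available. Lean on these libraries where they do the work, as an engineer would, in place of code of your own. Each camera call takes 0.05 s, during which the arm holds its last target. There are 200 camera calls.

## Working session

There is one attempt and no reset: what is moved stays moved. The work goes in short steps, Python scripts to look and compute and a tool call to move; the robot and the scene stay as the last step left them, time stands still between calls to the robot, and variables do not carry over. Pictures are saved under pics/ and viewed, at most 10 in all, crops included, and the job is handed in when it is done.

Besides the shell and the picture viewer there is one more tool, called in YAML: its name, and indented under it one key for each argument. move_arm: Moves the arm, as the interface text tells. Its arguments: {"type":"object","properties":{"commands":{"type":"array","items":{"type":"array"}}},"required":["commands"]}

```bash
mkdir -p pics
cat > h.py <<'E'
from cell import env, read_camera, search_frame, cut_out
import numpy as np, cv2
def ray(p,uv):
    R=cv2.Rodrigues(np.array(p["rvec"],float))[0]; t=np.array(p["tvec"],float).ravel()
    d=R.T@np.array([(uv[0]-p["cx"])/p["fx"],(uv[1]-p["cy"])/p["fy"],1.]); return -R.T@t,d
def at_z(p,uv,z):
    c,d=ray(p,uv); return (c+d*(z-c[2])/d[2]).round(1)
def proj(p,X):
    K=np.array([[p["fx"],0,p["cx"]],[0,p["fy"],p["cy"]],[0,0,1.]])
    return cv2.projectPoints(np.array(X,float).reshape(-1,1,3),np.array(p["rvec"],float),np.array(p["tvec"],float),K,None)[0].reshape(-1,2).round(1)
def save(p,n,box=None,s=1):
    im=p["image"]
    if box: im=im[box[1]:box[3],box[0]:box[2]]
    cv2.imwrite("pics/"+n,cv2.resize(im[:,:,::-1],None,fx=s,fy=s,interpolation=cv2.INTER_CUBIC))
E
python3 - <<'E'
from h import *
for n in ("top","side"):
    p=read_camera(n); save(p,n+"0.png"); print(n,"cam at",ray(p,(0,0))[0].round())
    for th,z in (("nipple",20),("rubber_disc",8),("carrier",50),("knob_a",52),("hinge_a",52),("lid_a",55)):
        for r in search_frame(th,p)[:6]: print(th,round(r["confidence"],2),np.round(r["at"],1),at_z(p,r["at"],z))
E
```

```text
top cam at [ 378.  -25. 1161.]
rubber_disc 0.9 [366.4 259.2] [ 344.7 -144.2    8. ]
rubber_disc 0.86 [439.  204.8] [ 488.7 -349.7    8. ]
rubber_disc 0.65 [468.2 260.1] [ 335.8 -420.7    8. ]
carrier 0.8 [337.3 214.3] [465.9 -66.9  50. ]
carrier 0.39 [362.2 188.3] [ 534.  -135.4   50. ]
knob_a 0.84 [332.6 192.3] [524.9 -55.9  52. ]
hinge_a 0.63 [331.4 193. ] [523.1 -52.7  52. ]
lid_a 0.94 [297.1 189.5] [534.3  38.4  55. ]
lid_a 0.77 [328.9 194.7] [518.3 -45.8  55. ]
lid_a 0.69 [363.8 188.8] [ 531.8 -139.1   55. ]
lid_a 0.61 [258.4 188.4] [539.8 141.5  55. ]
side cam at [ 25. 757. 798.]
nipple 0.6 [265.1 249.2] [534.5 180.2  20. ]
rubber_disc 0.97 [357.9 175.3] [ 481.  -328.9    8. ]
rubber_disc 0.93 [364.3 211.9] [ 366.4 -143.5    8. ]
rubber_disc 0.49 [274.7 230. ] [567.9  88.4   8. ]
carrier 0.64 [268.4 248.2] [509.4 194.4  50. ]
knob_a 0.94 [308.7 198.5] [533.3 -57.8  52. ]
hinge_a 0.87 [308.1 201.6] [526.1 -42.7  52. ]
lid_a 0.97 [276. 228.] [537.5 119.1  55. ]
lid_a 0.94 [289.9 214.9] [536.5  47.3  55. ]
lid_a 0.67 [309.6 197.7] [531.  -59.7  55. ]
```

View pics/top0.png

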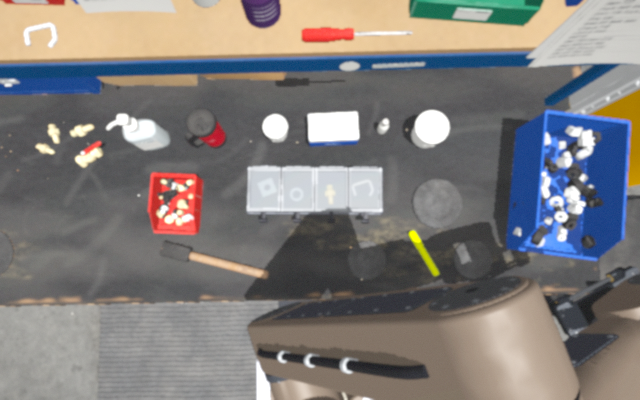

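View pics/side0.png

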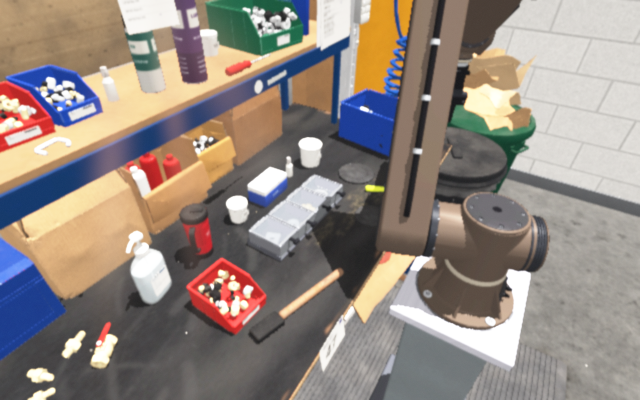

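The side view shows the organiser at about (297,215). In the top view its boxes are, left to right: washer (267,188), collar (296,193), brass nipple (330,194) and U clip (362,187).

Possible mix-ups:
- **Nipple:** brass-like parts at (55,130), (82,130), (45,148) and (90,155), plus the red bin at (175,203).
- **Pad:** round dark shapes at (438,203), which looks largest, (366,260) and (472,258). There is also a partial disc at (0,250).

My choice is the box at (330,194) and the pad at (438,203). I'll check both in a crop.

Run:
```python
from h import *
p=read_camera("top"); save(p,"crop.png",(240,155,480,285),3.3); s=read_camera("side")
for q,n in ((p,"top"),(s,"side")):
  for th,z in (("rubber_disc",8),("lid_a",55),("carrier",50),("nipple",20)):
    for r in cut_out(th,q):
        if r["confidence"]<.4: continue
        c=cv2.findContours(r["region"].astype(np.uint8),0,1)[0]; c=max(c,key=cv2.contourArea)
        g=np.array([at_z(q,u,z)[:2] for u in c[:,0]],np.float32)
        m=cv2.minAreaRect(g); print(n,th,round(r["confidence"],2),np.round(r["at"]),"rect",np.round(m[0],1),np.round(m[1],1),round(m[2],1))
for i,y in enumerate((-135,-45,45,135)): pass
```

```text
top rubber_disc 0.95 [365. 261.] rect [ 342.9 -143.1] [103.5 102.7] 87.9
top rubber_disc 0.94 [438. 206.] rect [ 494.3 -343.1] [135.5 133.3] 88.6
top rubber_disc 0.9 [474. 259.] rect [ 338.  -431.9] [ 99.5 101.6] 42.4
top lid_a 0.8 [329. 192.] rect [520.6 -51.2] [ 85.6 150.1] 88.2
top lid_a 0.71 [362. 189.] rect [ 517.  -140.1] [ 87.4 147.4] 88.6
top lid_a 0.64 [297. 190.] rect [522.8  39.1] [ 85.6 150.2] 88.7
top lid_a 0.57 [260. 189.] rect [525.  128.2] [ 86.1 150.3] 88.1
side rubber_disc 0.91 [358. 172.] rect [ 498.5 -344.4] [136.2 147.6] 28.4
side rubber_disc 0.71 [366. 213.] rect [ 353.6 -136.4] [ 73.6 106.5] 23.7
side lid_a 0.91 [294. 215.] rect [525.5  39.2] [ 95.2 149.7] 86.7
side lid_a 0.83 [323. 185.] rect [ 521.5 -141.3] [ 89.2 149.1] 88.3
side lid_a 0.79 [312. 200.] rect [519.8 -51.6] [ 93.9 155.6] 85.9
side lid_a 0.64 [277. 230.] rect [526.2 129.1] [ 91.8 153.1] 89.9
side carrier 0.55 [262. 248.] rect [520. 207.] [ 14.7 124.5] 86.6
```

View pics/crop.png

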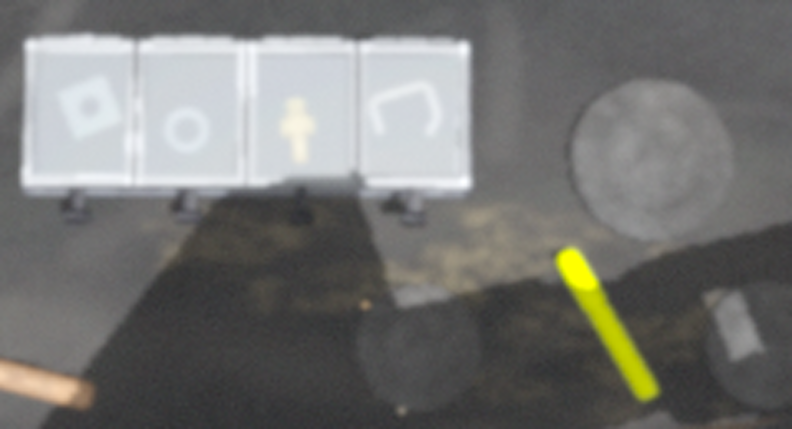

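The crop shows the brass nipple at crop (298,130), which is (330,194) in the full image, in the third box; its knob is at crop (302,205). The chosen pad at crop (652,160) measures about 135 mm, against about 102 mm for the others, so both choices hold.

Run:
```python
from h import *
p=read_camera("top"); s=env.state(); print(s["t"],s["eef_pos"],s["tcp_rot"],s["opening"])
print("knob",at_z(p,(331.5,217),52),[at_z(p,(240+x/3.3,155+205/3.3),52) for x in (75,186,302,410)])
print("nipple",at_z(p,(330.3,194.4),24),"ends",at_z(p,(240+297/3.3,155+97/3.3),24),at_z(p,(240+300/3.3,155+162/3.3),24))
print("hinge",at_z(p,(240+302/3.3,155+40/3.3),52)); print("shelf",[at_z(p,(330,72),z) for z in (250,350,450)])
q=read_camera("side"); print("shelf side",[at_z(q,(250,95),z) for z in (250,350,450)])
for r in cut_out("knob_a",q)[:4]: print(r["confidence"],r["at"],r["region"].sum())
```

```text
1.25 [ 262.15115013 -567.35571524  404.75762756] [ 3.14152554e+00 -8.24366982e-06  4.32795348e-01] 0.9992375894299401
knob [459.  -51.2  52. ] [array([463.1, 131.1,  52. ]), array([460.9,  41.9,  52. ]), array([458.7, -51.3,  52. ]), array([ 456.6, -137.9,   52. ])]
nipple [522.9 -50.3  24. ] ends [550.6 -50.2  24. ] [496.3 -51.2  24. ]
hinge [593.1 -54.9  52. ]
shelf [array([773.1, -51.9, 250. ]), array([729.7, -48.9, 350. ]), array([686.4, -45.9, 450. ])]
shelf side [array([ 923.1, -262.2,  250. ]), array([759.2, -76.2, 350. ]), array([595.4, 109.8, 450. ])]
0.58 [309.8, 200.8] 690
```

move_arm:
  commands:
    - [[0.35,0.96,-0.2],-0.32,0]
    - [[0.35,0.96,-0.2],-0.32,0]
    - [[0.35,0.96,-0.2],-0.32,0]
    - [[0.35,0.96,-0.2],-0.32,0]
    - [[0.35,0.96,-0.2],-0.32,0]
    - [[0.35,0.96,-0.2],-0.32,0]
    - [[0.35,0.96,-0.2],-0.32,0]
    - [[0.35,0.96,-0.2],-0.32,0]
    - [[0.35,0.96,-0.2],-0.32,0]
    - [[0.35,0.96,-0.2],-0.32,0]
    - [[0.35,0.96,-0.2],-0.32,0]
    - [[0.35,0.96,-0.2],-0.32,0]
    - [[0.35,0.96,-0.2],-0.32,0]
    - [[0.35,0.96,-0.2],-0.32,0]
    - [[0.35,0.96,-0.2],-0.32,0]
    - [[0.35,0.96,-0.2],-0.32,0]
    - [[0.35,0.96,-0.2],-0.32,0]
    - [[0.35,0.96,-0.2],-0.32,0]
    - [[0,0,0],0,0]
    - [[0,0,0],0,0]

```text
t: 3.02
eef_pos: [451.4, -47.9, 296.6]
tcp_rot: [3.142, 0.0, -0.025]
ft_force: [0.9, 0.2, -0.7]
opening: 0.497
grip_force: 0.0
```

move_arm:
  commands:
    - [[0,-0.09,-0.6],0,0]
    - [[0,0,-0.6],0,0]
    - [[0,0,-0.6],0,0]
    - [[0,0,-0.49],0,0]
    - [[0,0,0],0,0]
    - [[0,0,0],0,0]

```text
t: 3.52
eef_pos: [451.1, -52.6, 228.1]
tcp_rot: [-3.141, 0.001, -0.029]
ft_force: [0.8, -1.1, 0.5]
opening: 0.5
grip_force: 0.0
```

Run:
```python
from h import *
p=read_camera("side"); save(p,"side1.png",(250,140,400,250),5)
print(proj(p,[[452,-50.5,52]]),(proj(p,[[452,-50.5,52]])-[250,140])*5)
```

```text
[[329. 208.]] [[395. 340.]]
```

View pics/side1.png

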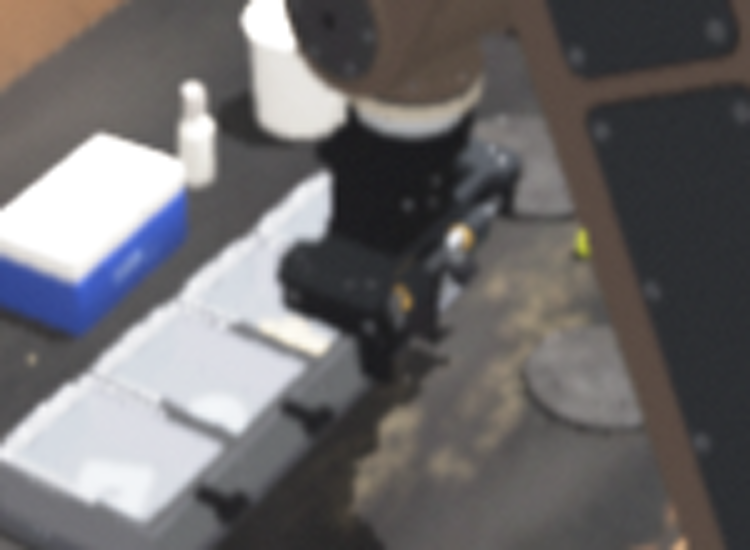

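The gripper stands astride the spot in front of the nipple's box: fingers at crop (385,360), knob hidden between them at about (395,340), and the neighbour's knob at (310,412) is clear. I'll close now.

move_arm:
  commands:
    - [[0,0,0],0,-0.6]
    - [[0,0,0],0,-0.6]
    - [[0,0,0],0,-0.8]
    - [[0,0,0],0,-1]
    - [[0,0,0],0,-1]
    - [[0,0,0],0,-1]

```text
t: 4.07
eef_pos: [451.1, -50.6, 228.3]
tcp_rot: [-3.14, -0.0, -0.029]
ft_force: [3.6, 18.9, 4.5]
opening: 0.208
grip_force: 30.0
```

move_arm:
  commands:
    - [[0.02,0.06,0.48],0,-1]
    - [[0.07,0,0.47],0,-1]
    - [[0.12,0,0.46],0,-1]
    - [[0.16,-0.01,0.45],0,-1]
    - [[0.21,-0.01,0.43],0,-1]
    - [[0.25,-0.01,0.41],0,-1]
    - [[0.29,-0.01,0.38],0,-1]
    - [[0.32,-0.01,0.35],0,-1]
    - [[0.36,-0.01,0.31],0,-1]
    - [[0,0,0],0,-1]
    - [[0,0,0],0,-1]

```text
t: 4.98
eef_pos: [504.8, -51.2, 340.5]
tcp_rot: [-3.141, 0.001, -0.028]
ft_force: [-3.1, 3.5, 4.5]
opening: 0.205
grip_force: 30.0
```

Grip held with small forces, so I'll continue the arc.

move_arm:
  commands:
    - [[0.39,-0.01,0.28],0,-1]
    - [[0.41,-0.01,0.24],0,-1]
    - [[0.44,-0.01,0.19],0,-1]
    - [[0.45,-0.01,0.15],0,-1]
    - [[0.46,-0.01,0.1],0,-1]
    - [[0.47,-0.01,0.06],0,-1]
    - [[0.48,-0.01,0.01],0,-1]
    - [[0.47,-0.01,-0.04],0,-1]
    - [[0.47,-0.01,-0.08],0,-1]
    - [[0,0,0],0,-1]
    - [[0,0,0],0,-1]
    - [[0,0,0],0,-1]

```text
t: 5.98
eef_pos: [626.6, -54.4, 368.3]
tcp_rot: [3.141, -0.003, -0.028]
ft_force: [0.9, 0.8, 6.9]
opening: 0.206
grip_force: 30.0
```

move_arm:
  commands:
    - [[0,0,0],0,0]
    - [[0,0,0],0,0]
    - [[0,0,0],0,0]
    - [[0,0,0.6],0,0]
    - [[0,0,0.9],0,0]
    - [[0,0,0.9],0,0]
    - [[-0.8,-0.6,0],0,0]
    - [[-0.8,-0.95,0],0,0]
    - [[-0.8,-0.95,0],0,0]
    - [[-0.8,-0.95,0],0,0]
    - [[-0.8,-0.95,0],0,0]
    - [[-0.8,-0.95,0],0,0]
    - [[-0.8,-0.95,0],0,0]
    - [[-0.8,-0.95,0],0,0]
    - [[0,0,0],0,0]
    - [[0,0,0],0,0]

```text
t: 7.32
eef_pos: [433.3, -273.0, 439.5]
tcp_rot: [-3.142, 0.0, -0.031]
ft_force: [0.6, -0.2, -0.9]
opening: 0.499
grip_force: 0.0
```

Run:
```python
from h import *
print(env.state()["eef_pos"].round(1) if hasattr(env.state()["eef_pos"],"round") else env.state()["eef_pos"])
p=read_camera("top"); q=read_camera("side")
a=cv2.resize(p["image"][150:230,290:370],(400,400),interpolation=cv2.INTER_CUBIC); b=cv2.resize(q["image"][145:245,260:360],(400,400),interpolation=cv2.INTER_CUBIC)
cv2.imwrite("pics/open.png",np.hstack([a,b])[:,:,::-1])
for n,c in (("top",p),("side",q)):
    for r in cut_out("nipple",c)[:3]:
        k=max(cv2.findContours(r["region"].astype(np.uint8),0,1)[0],key=cv2.contourArea)
        for z in (18,):
            g=np.array([at_z(c,u,z)[:2] for u in k[:,0]],np.float32); m=cv2.minAreaRect(g); print(n,round(r["confidence"],2),np.round(r["at"],1),np.round(m[0],1),np.round(m[1],1),round(m[2],1),at_z(c,r["at"],z))
```

```text
[ 433.3 -273.   439.5]
side 0.61 [306.6 207.7] [531.8 -56. ] [54.2 32.1] 10.5 [535.7 -48.6  18. ]
```

View pics/open.png

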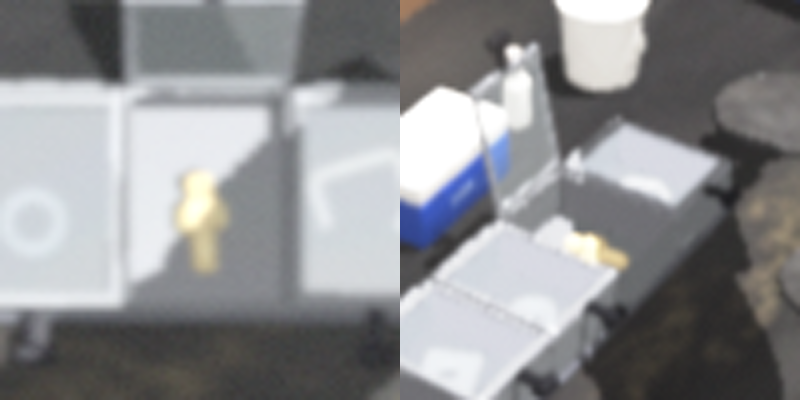

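The lid is open past upright, the neighbours are shut, and the nipple lies in its box: ends at top crop (197,170) and (206,270), hexagon at (201,212). I'll refine this by colour.

Run:
```python
from h import *
p=read_camera("top"); im=p["image"].astype(int); S=8
sub=cv2.resize(p["image"][175:212,318:344],None,fx=S,fy=S,interpolation=cv2.INTER_CUBIC).astype(int)
m=((sub[:,:,0]-sub[:,:,2])>40).astype(np.uint8)
k=max(cv2.findContours(m,0,1)[0],key=cv2.contourArea)
px=lambda u:((u[0]+.5)/S-.5+318,(u[1]+.5)/S-.5+175)
g=np.array([at_z(p,px(u),21)[:2] for u in k[:,0]],np.float32); r=cv2.minAreaRect(g); print(r)
ys,xs=np.nonzero(m); G=np.array([at_z(p,px(u),21)[:2] for u in zip(xs[::5],ys[::5])])
for x in range(490,565,5):
    s=G[abs(G[:,0]-x)<2.5]
    if len(s): print(x,s[:,1].min().round(1),s[:,1].max().round(1),s[:,1].mean().round(1))
```

```text
((524.2415161132812, -47.54548263549805), (23.913970947265625, 47.177249908447266), 76.0716781616211)
500 -53.9 -46.4 -50.2
505 -54.3 -46.1 -50.1
510 -54.5 -45.3 -49.7
515 -54.3 -44.0 -49.6
520 -56.2 -38.4 -47.8
525 -60.4 -36.7 -48.2
530 -60.1 -36.8 -50.3
535 -58.5 -37.9 -51.2
540 -55.6 -41.3 -49.7
545 -55.4 -40.7 -46.5
550 -44.5 -42.1 -43.3
```

move_arm:
  commands:
    - [[0.4,0.93,0],0.17,-0.16]
    - [[0.4,0.93,-0.2],0.17,-0.16]
    - [[0.4,0.93,-0.4],0.18,-0.16]
    - [[0.4,0.93,-0.4],0.18,-0.16]
    - [[0.4,0.93,-0.5],0.18,-0.16]
    - [[0.4,0.93,-0.5],0.18,-0.16]
    - [[0.4,0.95,-0.6],0.17,-0.16]
    - [[0.36,0.95,-0.6],0.17,-0.16]
    - [[0,0,-0.5],0,-0.16]
    - [[0,0,0],0,-0.16]
    - [[0,0,0],0,-0.16]
    - [[0,0,0],0,-0.16]

```text
t: 8.57
eef_pos: [529.3, -47.5, 329.3]
tcp_rot: [3.141, -0.001, 0.084]
ft_force: [-0.2, 0.2, 0.6]
opening: 0.422
grip_force: 0.0
```

move_arm:
  commands:
    - [[-0.03,-0.03,-0.6],0,-0.16]
    - [[0,0,-0.7],0,-0.16]
    - [[0,0,-0.7],0,-0.16]
    - [[0,0,-0.7],0,-0.16]
    - [[0,0,-0.5],0,-0.16]
    - [[0,0,-0.4],0,-0.16]
    - [[0,0,-0.3],0,-0.16]
    - [[0,0,-0.2],0,-0.16]
    - [[0,0,-0.1],0,-0.16]
    - [[0,0,0],0,-0.16]
    - [[0,0,0],0,-0.16]

```text
t: 9.48
eef_pos: [528.4, -48.5, 203.1]
tcp_rot: [3.141, -0.001, 0.084]
ft_force: [0.6, -0.1, 0.2]
opening: 0.42
grip_force: 0.0
```

move_arm:
  commands:
    - [[0,0,-0.05],0,-0.3]
    - [[0,0,0],0,-0.5]
    - [[0,0,0],0,-0.7]
    - [[0,0,0],0,-1]
    - [[0,0,0],0,-1]
    - [[0,0,0],0,-1]

```text
t: 9.98
eef_pos: [528.3, -48.4, 201.3]
tcp_rot: [3.141, -0.0, 0.084]
ft_force: [-0.3, -0.6, 4.2]
opening: 0.251
grip_force: 30.0
```

move_arm:
  commands:
    - [[0,0,0.2],0,-1]
    - [[0,0,0.5],0,-1]
    - [[0,0,0.6],0,-1]
    - [[0,0,0.7],0,-1]
    - [[0,0,0.7],0,-1]
    - [[0,0,0.6],0,-1]
    - [[0,0,0.3],0,-1]
    - [[0,0,0],0,-1]
    - [[-0.08,-0.4,0],0,-1]
    - [[-0.08,-0.85,0],0,-1]
    - [[-0.08,-0.9,0],0,-1]
    - [[-0.08,-0.9,0],0,-1]
    - [[-0.08,-0.9,0],0,-1]
    - [[-0.08,-0.9,0],0,-1]
    - [[-0.08,-0.9,0],0,-1]
    - [[-0.08,-0.9,0],0,-1]
    - [[-0.08,-0.9,0],0,-1]
    - [[-0.08,-0.9,0],0,-1]
    - [[-0.08,-0.8,0],0,-1]
    - [[-0.05,-0.5,0],0,-1]

```text
t: 11.65
eef_pos: [499.4, -343.6, 307.4]
tcp_rot: [-3.141, 0.002, 0.082]
ft_force: [-0.1, 0.6, -0.0]
opening: 0.249
grip_force: 30.0
```

move_arm:
  commands:
    - [[0,0,0],0,-1]
    - [[0,0,-0.4],0,-1]
    - [[0,0,-0.6],0,-1]
    - [[0,0,-0.6],0,-1]
    - [[0,0,-0.6],0,-1]
    - [[0,0,-0.4],0,-1]
    - [[0,0,-0.2],0,-1]
    - [[0,0,-0.1],0,-1]
    - [[0,0,0],0,-1]
    - [[0,0,0],0,-1]
    - [[0,0,0],0,-1]

```text
t: 12.57
eef_pos: [500.5, -340.9, 222.9]
tcp_rot: [3.141, -0.001, 0.084]
ft_force: [0.5, 0.3, -0.3]
opening: 0.25
grip_force: 30.0
```

move_arm:
  commands:
    - [[-0.02,-0.1,-0.2],0,-1]
    - [[0,0,-0.2],0,-1]
    - [[0,0,-0.15],0,-1]
    - [[0,0,-0.1],0,-1]
    - [[0,0,0],0,-1]
    - [[0,0,0],0,-1]

```text
t: 13.07
eef_pos: [499.7, -343.8, 202.3]
tcp_rot: [-3.141, 0.0, 0.084]
ft_force: [-0.6, 0.2, -0.6]
opening: 0.244
grip_force: 30.0
```

move_arm:
  commands:
    - [[0,0,-0.04],0,-1]
    - [[0,0,-0.03],0,-1]
    - [[0,0,0],0,-1]
    - [[0,0,0],0,-1]

```text
t: 13.4
eef_pos: [499.8, -343.8, 200.5]
tcp_rot: [3.141, -0.0, 0.084]
ft_force: [-1.0, 0.5, -0.5]
opening: 0.25
grip_force: 30.0
```

move_arm:
  commands:
    - [[0,0,-0.03],0,-1]
    - [[0,0,-0.03],0,-1]
    - [[0,0,0],0,-1]
    - [[0,0,0],0,-1]

```text
t: 13.73
eef_pos: [499.7, -343.8, 200.3]
tcp_rot: [3.141, -0.001, 0.084]
ft_force: [-4.1, 4.2, 16.8]
opening: 0.249
grip_force: 30.0
```

Contact: it rests on the pad. I'll release gently and retreat.

move_arm:
  commands:
    - [[0,0,0.04],0,-1]
    - [[0,0,0],0,-0.4]
    - [[0,0,0],0,-0.2]
    - [[0,0,0],0,0]
    - [[0,0,0],0,0]
    - [[0,0,0],0,0]
    - [[0,0,0.3],0,0]
    - [[0,0,0.7],0,0]
    - [[0,0,0.9],0,0]
    - [[0,0,0.9],0,0]
    - [[0,0,0.9],0,0]
    - [[-0.7,-0.6,0],0,0]
    - [[-0.7,-0.6,0],0,0]
    - [[-0.7,-0.6,0],0,0]
    - [[-0.7,-0.6,0],0,0]
    - [[-0.7,-0.6,0],0,0]
    - [[-0.7,-0.6,0],0,0]
    - [[0,0,0],0,0]
    - [[0,0,0],0,0]

```text
t: 15.32
eef_pos: [372.8, -452.6, 311.4]
tcp_rot: [3.141, -0.0, 0.082]
ft_force: [0.2, -0.3, -0.2]
opening: 0.501
grip_force: 0.0
```

Run:
```python
from h import *
p=read_camera("top"); q=read_camera("side")
a=cv2.resize(p["image"][150:270,340:460],(400,400)); b=cv2.resize(q["image"][140:260,260:380],(400,400))
cv2.imwrite("pics/end.png",np.hstack([a,b])[:,:,::-1])
for n,c in (("top",p),("side",q)):
    for r in search_frame("nipple",c)[:2]: print(n,r["confidence"],r["at"],at_z(c,r["at"],18))
```

```text
side 0.63 [356.7, 169.0] [ 498.3 -351.7   18. ]
side 0.31 [257.6, 246.6] [561.  181.9  18. ]
```

View pics/end.png

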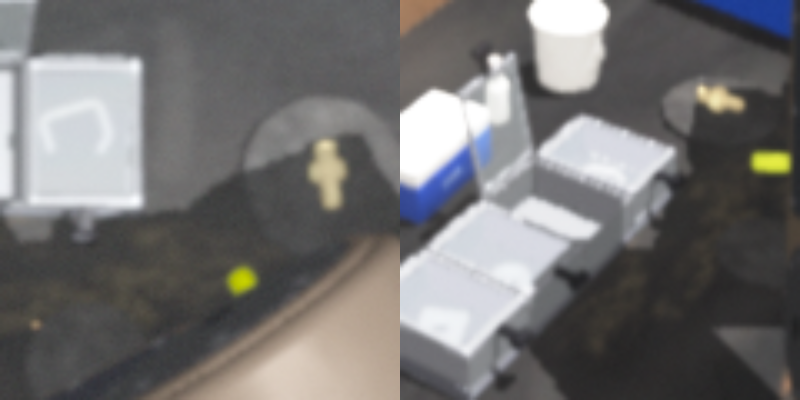

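The picture shows the nipple lying near the middle of the large pad (top crop (327,175), side crop (722,98)). The other lids are shut and the arm is clear.

```bash
python3 -c "
from cell import env
print(env.job_done())"
```

```text
the job is handed in; nothing more can be done
None
```

The nipple's lid was swung open and the nipple laid near the middle of the 138 mm pad with the other three lids shut; I handed the job in at about 15 s, and no verdict came back.

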